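# Stir the scent beads, then hold the ball-topped jar to the front of the carousel

### The job

Take the wooden stick out of its block and stir the chunky scent beads in the bowl with it until most of them have clearly changed places, spilling none. Then, still holding the stick, put its lower end into the empty cup on the self-returning carousel and use it to swing the turntable round until the ball-topped jar stands at the front, straight out from the carousel's middle towards the dresser's front edge where the robot stands. Finish while holding the turntable still there with the stick in the cup: do not let go, touch the carousel with nothing but the stick, and leave the other things where they are.

Things in the scene. Friction and masses are not known exactly. Their poses are not given: they have to be found in the camera images.
- stick: plain round wooden stick, 14 mm diameter, 180 mm long, 30 g. Origin at the centre of its lower end, z along the stick towards the upper end. At the start it stands upright (leaning at most 2 degrees) in the block, its lower end 10 mm above the table, so 120 mm of it stands free above the block; it lifts straight out
- stick_tip (a point): centre of the stick's lower end (same point as the stick's origin)
- holder: white ceramic block 70 x 70 x 70 mm, fixed, with one 16 mm hole 60 mm deep in the middle of its top, in which the stick stands. Origin at the centre of its underside
- bowl: open white ceramic bowl on a grippy foot that does not slide (fixed), 160 mm across the rim, 55 mm high, wall 6 mm; flat inner floor about 60 mm in radius and 8 mm above the table. Origin at the centre of its underside, z up
- bead0: one of six equal chunky barrel beads, 22 mm diameter, 16 mm high, 12 g, standing on the bowl's floor in a ring of about 33 mm radius round the bowl's middle, which is free. Origin at the centre of its underside
- bead1: one of six equal chunky barrel beads, 22 mm diameter, 16 mm high, 12 g, standing on the bowl's floor in a ring of about 33 mm radius round the bowl's middle, which is free. Origin at the centre of its underside
- bead2: one of six equal chunky barrel beads, 22 mm diameter, 16 mm high, 12 g, standing on the bowl's floor in a ring of about 33 mm radius round the bowl's middle, which is free. Origin at the centre of its underside
- bead3: one of six equal chunky barrel beads, 22 mm diameter, 16 mm high, 12 g, standing on the bowl's floor in a ring of about 33 mm radius round the bowl's middle, which is free. Origin at the centre of its underside
- bead4: one of six equal chunky barrel beads, 22 mm diameter, 16 mm high, 12 g, standing on the bowl's floor in a ring of about 33 mm radius round the bowl's middle, which is free. Origin at the centre of its underside
- bead5: one of six equal chunky barrel beads, 22 mm diameter, 16 mm high, 12 g, standing on the bowl's floor in a ring of about 33 mm radius round the bowl's middle, which is free. Origin at the centre of its underside
- carousel_base: carousel, fixed to the table by its foot; origin on the turning axis at table height; x points to where the ball-topped jar rests, within 1 rad of straight back (+x). Turntable: wooden disc 260 mm across, top 26 mm above the table, with a brass post in the middle (top 79 mm up), the ball-topped jar, opposite it the empty cup, and two squat flat-lidded jars (60 mm across, 74 mm high) between
- turntable (a joint): turning angle of the carousel's turntable, rad, counter-clockwise positive from above, 0 at rest (ball-topped jar at the back); turns up to 3.6 either way. A light spring, 0.03 N m per rad, pulls it back to 0, so it swings back when let go
- ball_jar (a point): the jar that must face front, on the turntable: the tallest one, with a ball on its lid (60 mm across, ball's top 120 mm above the table); white ceramic like the others. Point at the centre of its foot, 85 mm from the turning axis; x points outward from the turning axis, z up
- cup_in (a point): the empty open cup on the turntable, opposite the ball-topped jar: 46 mm outside, 38 mm inside diameter, 60 mm tall, rim 86 mm above the table. Point at the centre of its inner floor, 31 mm above the table, 90 mm from the turning axis
- dresser_middle (a point): fixed point on the dresser top near its middle, for direction only: its x axis points straight back (+x, level, square to the front edge), so front is -x, the side where the robot stands. The carousel's front is straight -x of its turning axis, wherever it stands
- earring_tree: white ceramic earring tree, 230 mm tall, branches reaching 65 mm out; stands behind the stick's block. Bystander, loose; origin on its underside
- decanter: clear glass stoppered decanter, 96 mm across, 208 mm tall; stands behind the bowl. Bystander, loose; origin on its underside
- hairbrush: wooden hairbrush lying bristles down, about 220 mm long, 36 mm high. Bystander, loose; origin on its underside
- spectacle_case: closed navy plastic spectacle case, 60 x 155 x 38 mm, lying at the right, beyond the block. Bystander, loose; origin on its underside
Not all that is in view belongs to the job. Of the things like the holder, leave any that is green or red; of the rest the larger one is meant.

How it is judged:
By the outcome, as a careful person would: the job done as asked, in the order asked, and still so for the second after the job is handed in, while the arm keeps its last pose, push and grip.
It also fails if it takes over 72 s, if anything falls off the work surface, if the arm or the gripper's body presses on something with over 40 N, if the wrist force passes 120 N, or if a joint passes its speed limit or range.

### The arm

A 6-joint arm with a two-finger parallel gripper is mounted at the origin on the work surface. World frame = base frame: x ahead of the robot, y to its left, z up, the work surface at z = 0. Lengths are in mm, angles in rad, forces in N, time in s.
With the tool pointing down it reaches from about 350 to 975 mm from the base axis. Payload 7.1 kg.
Tool frame: the origin (TCP) lies midway between the tips of the shut fingers; the grasp point (between the pads) lies pinch_z behind it (pinch_z is the distance from the TCP to the grasp point, in mm); z points along the fingers, y is the line along which they close (so a half turn about z gives the same grasp; the last joint's range is limited). The gripper opens to 88 mm and grips with 3 to 60 N. Pads are 20 mm wide; open, the fingers measure 115 mm over their backs; the gripper's body (75 mm by 178 mm) begins 61 mm behind the grasp point.
Start: joints at [-1.164, 0.423, 1.63, -0, 1.089, -0.019], TCP at [258.171, -569.168, 222.675] pointing down, gripper open.
Joint ranges: [-3, 3], [-0.9, 2.11], [0.09, 2.58], [-1.31, 4.45], [0.11, 2.69], [-2.54, 2.54]. Speed limits (rad/s): [2.39, 2.39, 3.01, 3.14, 3.14, 3.14].

### API

Orientations are given as a rotation vector (axis times angle).
In Python, from workcell import get_obs, get_image, close_job, pinch_z gives the robot as it stands.
- The arm moves only by the tool jog_arm, never from a script. Its argument "commands" is a list of rows, each a list of 3 entries, a list of its own where there are three numbers: the gripper command: -1 is shut, 1 is fully open, values between are in proportion, then the shift along the tool's x, y, z as a fraction of full scale, then the turn, a rotation vector about the tool's x, y, z as a fraction of full scale. In form: [[gripper, [tx, ty, tz], [rx, ry, rz]], ...]. A call has 1 to 10 rows; each row shifts and turns the commanded pose from where the row before left it, along the tool's axes as they then stand; what a row does not reach is not made up. Full scale, the value 1, is 0.1 m for a shift and 45 degrees for a turn. A row lasts 1/10 s, in which the tool goes at most 50 mm and 8.59 degrees, less where a joint would pass 70% of its speed; a pose out of reach is approached as far as the arm can. A call with a number of a shift or a turn outside -1 to 1 is refused whole. A call with a gripper value outside its range is refused whole. The fingers move at their own pace and stop on an object; the grip force is fixed at half the most. Time passes only in rows, so rows that do not move let the fingers close. It gives the time, the measured TCP pose, the force, the opening and the grip force at its end, in the units of the state.
- get_obs(): the state, without advancing time (a new reading comes with each control period).
- get_image(name): name is "scene" or "top"; returns a dict with "image" (480x640x3 uint8, blue, green, red), "z_map" (480x640 float32, mm along the optical axis (not along the pixel's ray), 0 where there is no reading), "intrinsics" (3x3 intrinsics, pixels), "k1" (the pictures are not rectified: a ray, as slopes to the right and down, at radius r is drawn at 1 + k1 r^2 times it, then the intrinsics apply), "eye" and "orientation" of the camera in the world. Camera axes: x right, y down, z forward; pixel columns grow to the right and rows downward; lengths in mm; the calibration is good to about 2 mm. A picture is of the moment at which its call begins.
- close_job(): hands the job in; it is judged then, once.
The state is a dict: "t": time; "qpos": joint angles; "qvel": joint speeds; "joint_torque": joint torques, N m; "ee_pos": TCP position; "orientation": TCP orientation; "ft_force": force on the tool from outside, world axes, zero at the start; "moment": the same for the moment, N m; "width": finger opening in mm; "grasp_force": force on a finger pad.
Only numpy, scipy, OpenCV 4.12 (cv2) and the standard library are available. Lean on these libraries where they do the work, as an engineer would, in place of code of your own. Each camera call takes 0.05 s, during which the arm holds its last target. There are 200 camera calls.

## Working session

There is one attempt and no reset: what is moved stays moved. The work goes in short steps, Python scripts to look and compute and a tool call to move; the robot and the scene stay as the last step left them, time stands still between calls to the robot, and variables do not carry over. Pictures are saved under pics/ and viewed, at most 10 in all, crops included, and the job is handed in when it is done.

Besides the shell and the picture viewer there is one more tool, called after "Call:" as name(argument=value, ...) on one line, values as JSON. jog_arm: Moves the arm, as the interface text tells. Its arguments: {"type":"object","properties":{"commands":{"type":"array","items":{"type":"array"}}},"required":["commands"]}

```bash
ls; mkdir -p pics; cat > h.py <<'E'
import numpy as np, cv2
from scipy.spatial.transform import Rotation as R
from workcell import get_obs, get_image, close_job, pinch_z
def rot(o):
    o=np.array(o,float); return o if o.shape==(3,3) else R.from_rotvec(o).as_matrix()
def rays(c,uv):
    K=np.array(c["intrinsics"],float); 
    d=(np.atleast_2d(uv)-K[:2,2])/[K[0,0],K[1,1]]; s=d.copy()
    for _ in range(20): s=d/(1+c["k1"]*(s**2).sum(1,keepdims=True))
    return np.c_[s,np.ones(len(s))]
def onplane(c,uv,z):
    d=rays(c,uv)@rot(c["orientation"]).T; e=np.array(c["eye"],float)
    return e+d*((z-e[2])/d[:,2])[:,None]
def cloud(c):
    v,u=np.mgrid[:480,:640]; uv=np.c_[u.ravel(),v.ravel()].astype(float)
    P=rays(c,uv)*c["z_map"].reshape(-1,1)
    return (P@rot(c["orientation"]).T+np.array(c["eye"])).reshape(480,640,3)
E
python3 - <<'E'
from h import *
print(pinch_z,get_obs())
for n in("scene","top"):
    c=get_image(n);cv2.imwrite(f"pics/{n}0.png",c["image"]);print(n,c["eye"],c["orientation"],c["k1"],c["intrinsics"])
    np.save(f"{n}.npy",c,allow_pickle=True)
E
```

```text
pics
18.700000000000003 {'t': 0.0, 'qpos': array([-1.16399591e+00,  4.23821488e-01,  1.63070127e+00, -1.28785335e-05,
        1.08860142e+00, -1.90150586e-02]), 'qvel': array([ 0.00127052,  0.00047822,  0.00053924, -0.00130328,  0.00079323,
        0.00041139]), 'joint_torque': array([ 1.10154644e-03, -5.44620645e+01, -2.73664516e+01,  6.44140039e-02,
        2.28053948e-02, -1.51364538e-04]), 'ee_pos': array([ 257.95270578, -568.66446131,  221.90935793]), 'orientation': array([-3.06918872e+00, -6.63519629e-01,  4.80882690e-04]), 'ft_force': array([ 0.28801554,  0.12602744, -0.42308503]), 'moment': array([-0.00993153, -0.00459893,  0.00328184]), 'grasp_force': 0.0, 'width': 87.33672873889908}
scene [1250.43346142 -406.34560119  872.91452636] [-2.11169507 -1.19184596  0.50740617] 0.017541925287835995 [[467.12796649   0.         317.43259379]
 [  0.         467.12796649 233.20551868]
 [  0.           0.           1.        ]]
top [ 445.43781522  -26.13594846 1421.32657991] [-2.16648941  2.15814158 -0.0911804 ] -0.08720498147262323 [[540.73142991   0.         320.4062468 ]
 [  0.         540.73142991 241.38914424]
 [  0.           0.           1.        ]]
```

View pics/scene0.png

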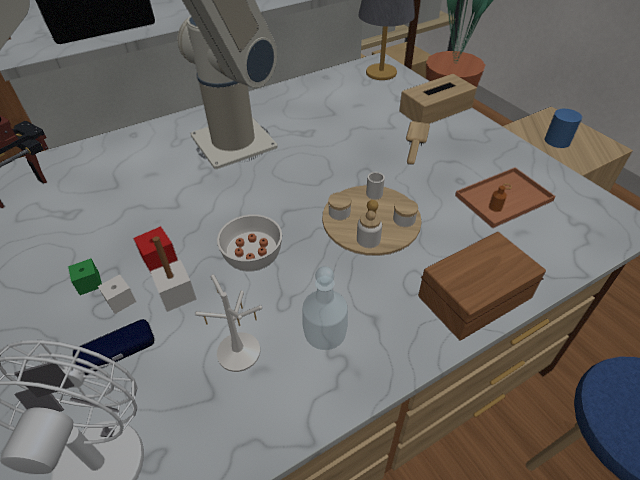

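View pics/top0.png

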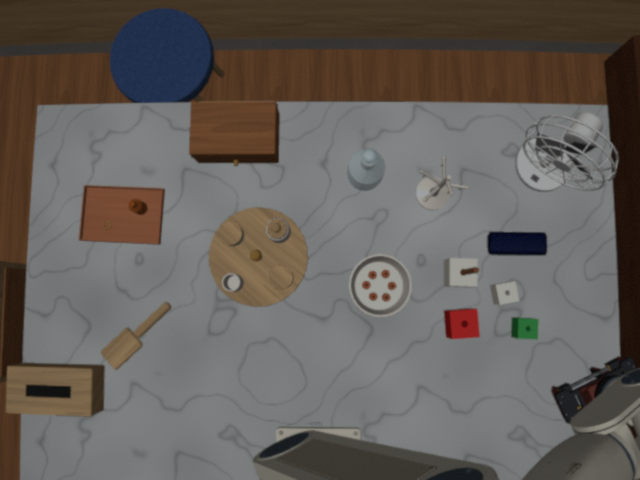

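Pictures: blocks in top view are large white with stick (463,272), small white (507,293), red (463,323) and green (525,328). The larger of the non-coloured ones, which also holds the stick, is the one at (463,272). The bowl is at (380,286), the turntable at (258,257), the ball jar at (277,229) and the cup at (232,282).

```bash
python3 - <<'E'
from h import *
T=np.load("top.npy",allow_pickle=True).item();S=np.load("scene.npy",allow_pickle=True).item()
for n,c in(("T",T),("S",S)):
    P=cloud(c);im=c["image"];hsv=cv2.cvtColor(im,cv2.COLOR_BGR2HSV)
    X,Y,Z=P[...,0],P[...,1],P[...,2]; ok=c["z_map"]>0
    def rep(name,m):
        print(n,name,m.sum(),np.round(np.median(P[m],0),1) if m.any() else "", np.round(np.percentile(P[m],[3,97],axis=0),0).tolist() if m.any() else "")
    if n=="T":
        a=onplane(c,[[463,272]],70)[0]; b=onplane(c,[[380,286]],55)[0]; d=onplane(c,[[258,257]],26)[0]; print(a,b,d)
    nr=lambda q,r:ok&(np.hypot(X-q[0],Y-q[1])<r)
    rep("blocktop",nr(a,60)&(abs(Z-70)<6))
    rep("stick",nr(a,60)&(Z>90)&(Z<230))
    for z in(100,120,140,160,180): rep("st%d"%z,nr(a,60)&(abs(Z-z)<10))
    m=nr(b,110)&(abs(Z-53)<5); rep("rim",m)
    if m.sum()>20:
        q=P[m][:,:2].astype(np.float64); s=np.linalg.lstsq(np.c_[2*q,np.ones(len(q))],(q**2).sum(1),rcond=None)[0];print("circ",s[:2],np.sqrt(s[2]+s[:2]@s[:2]))
    m=nr(d,145)&(abs(Z-26)<5); q=P[m][:,:2]
    (cx,r)=cv2.minEnclosingCircle(q.astype(np.float32)); print("disc",cx,r)
    rep("ball",nr(d,140)&(Z>100)&(Z<130)); rep("cuprim",nr(d,140)&(Z>80)&(Z<92)); rep("postetc",nr(d,20)&(Z>70))
    rep("lids",nr(d,140)&(Z>70)&(Z<78))
    # beads
    m=nr(b,60)&(hsv[...,1]>110)&(Z<60);k,l,st,ce=cv2.connectedComponentsWithStats(m.astype(np.uint8))
    for i in range(1,k):
        if st[i,4]>10: print("bead",onplane(c,ce[i],24)[0].round(1),st[i,4],np.median(P[l==i],0).round(0))
v=[cv2.resize(T["image"][240:350,430:560],None,fx=3,fy=3,interpolation=cv2.INTER_CUBIC),cv2.resize(S["image"][220:330,60:210],None,fx=2.6,fy=3,interpolation=cv2.INTER_CUBIC)]
cv2.imwrite("pics/crop.png",np.hstack(v))
E
```

```text
[ 505.48055495 -361.48910017   70.        ] [ 470.44203469 -154.52725543   55.        ] [544.63190369 158.317682    26.        ]
T blocktop 703 [ 500.5 -356.8   70.4] [[471.0, -396.0, 66.0], [538.0, -327.0, 75.0]]
T stick 93 [ 504.7 -357.2  163.7] [[498.0, -366.0, 98.0], [512.0, -354.0, 192.0]]
T st100 12 [ 502.9 -355.8  103.3] [[499.0, -360.0, 92.0], [511.0, -354.0, 108.0]]
T st120 15 [ 503.4 -356.4  123.1] [[498.0, -362.0, 113.0], [510.0, -354.0, 129.0]]
T st140 11 [ 506.7 -356.6  143.2] [[500.0, -359.0, 133.0], [511.0, -355.0, 148.0]]
T st160 11 [ 503.4 -355.8  161.7] [[499.0, -359.0, 152.0], [510.0, -355.0, 167.0]]
T st180 28 [ 504.8 -359.5  186.7] [[498.0, -367.0, 172.0], [512.0, -355.0, 190.0]]
T rim 481 [ 470.7 -162.2   54.2] [[396.0, -231.0, 49.0], [549.0, -79.0, 58.0]]
circ [ 472.6113284  -154.70386265] 75.95409024635843
disc (546.3831176757812, 159.9730224609375) 130.3373260498047
T ball 144 [610.4 103.2 109.7] [[594.0, 85.0, 100.0], [630.0, 125.0, 122.0]]
T cuprim 234 [576.6 160.9  84.5] [[458.0, 77.0, 80.0], [637.0, 239.0, 90.0]]
T postetc 96 [546.  159.1  76.2] [[534.0, 
[... 1005 characters left out ...]
571 [ 464.9 -154.2   54.4] [[400.0, -229.0, 48.0], [552.0, -79.0, 58.0]]
circ [ 476.35734111 -154.06943628] 75.85758028708956
disc (548.7191162109375, 159.142333984375) 130.83688354492188
S ball 129 [619.  101.1 109.8] [[602.0, 87.0, 100.0], [633.0, 123.0, 120.0]]
S cuprim 251 [603.1 120.3  85. ] [[461.0, 78.0, 80.0], [642.0, 238.0, 90.0]]
S postetc 69 [553.9 156.5  76. ] [[539.0, 148.0, 70.0], [562.0, 168.0, 81.0]]
S lids 777 [554.8 164.3  74.8] [[467.0, 72.0, 71.0], [638.0, 246.0, 78.0]]
bead [ 450.9 -140.1   24. ] 53 [ 451. -140.   24.]
bead [ 463.7 -180.4   24. ] 111 [ 458. -180.   24.]
bead [ 493.4 -130.5   24. ] 110 [ 490. -130.   24.]
bead [ 504.9 -170.8   24. ] 38 [ 506. -171.   25.]
```

View pics/crop.png

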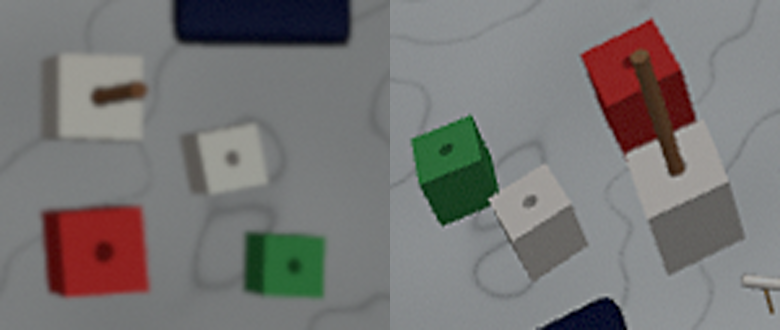

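The crop confirms it: the large white block with the stick is the one. The small white, red and green blocks are distractors. Next I square the tool to the world axes and move above the stick at (505.5, -360).

Call:
jog_arm(commands=[[1,[0,0,0],[0,0,0.181]],[1,[0,0,0],[0,0,0.181]],[1,[0,0,0],[0,0,0.181]],[1,[0.35,-0.3,0],[0,0,0]],[1,[0.35,-0.3,0],[0,0,0]],[1,[0.35,-0.3,0],[0,0,0]],[1,[0.35,-0.3,0],[0,0,0]],[1,[0.35,-0.3,0],[0,0,0]],[1,[0.35,-0.3,0],[0,0,0]],[1,[0.35,-0.28,0],[0,0,0]]])

```text
t: 1.1
ee_pos: [504.3, -359.6, 222.4]
orientation: [-3.141, 0.001, 0.001]
ft_force: [-0.1, -0.4, -0.5]
width: 87.9
grasp_force: 0.0
```

Call:
jog_arm(commands=[[1,[0.01,0,0.2],[0,0,0]],[1,[0,0,0.2],[0,0,0]],[1,[0,0,0.2],[0,0,0]],[1,[0,0,0.11],[0,0,0]],[1,[0,0,0],[0,0,0]],[-1,[0,0,0],[0,0,0]],[-1,[0,0,0],[0,0,0]],[-1,[0,0,0],[0,0,0]],[-1,[0,0,0],[0,0,0]],[-1,[0,0,0],[0,0,0]]])

```text
t: 2.1
ee_pos: [504.4, -361.5, 152.2]
orientation: [3.141, -0.001, 0.001]
ft_force: [0.2, -0.9, -0.2]
width: 51.6
grasp_force: 0.0
```

Call:
jog_arm(commands=[[-1,[0,0,0],[0,0,0]],[-1,[0,0,0],[0,0,0]],[-1,[0,0,0],[0,0,0]],[-1,[0,0,0],[0,0,0]],[-1,[0,0,0],[0,0,0]],[-1,[0,0,0],[0,0,0]],[-1,[0,0,0],[0,0,0]],[-1,[0,0,0],[0,0,0]]])

```text
t: 2.9
ee_pos: [504.3, -361.3, 151.6]
orientation: [-3.142, 0.001, 0.0]
ft_force: [-0.6, -0.1, -1.2]
width: 13.8
grasp_force: 30.0
```

Call:
jog_arm(commands=[[-1,[0,0,-0.05],[0,0,0]],[-1,[0,0,-0.15],[0,0,0]],[-1,[0,0,-0.15],[0,0,0]],[-1,[0,0,-0.2],[0,0,0]],[-1,[0,0,-0.2],[0,0,0]],[-1,[0,0,-0.15],[0,0,0]],[-1,[0,0,0],[0,0,0]]])

```text
t: 3.6
ee_pos: [505.6, -362.2, 245.2]
orientation: [3.138, -0.001, 0.007]
ft_force: [-0.3, 0.1, -0.5]
width: 13.7
grasp_force: 30.0
```

```bash
cat > stick.py <<'E'
from h import *
# stick points: brown pixels below the gripper, measured against the tool
o=get_obs();e=o["ee_pos"];print(o["t"],e.round(1),o["width"],o["grasp_force"])
for n in("scene","top"):
    c=get_image(n);P=cloud(c);D=P-e
    m=(c["z_map"]>0)&(np.hypot(D[...,0],D[...,1])<40)&(D[...,2]<-8)&(D[...,2]>-175)
    h=cv2.cvtColor(c["image"],cv2.COLOR_BGR2HSV); m&=(h[...,1]>80)&(h[...,0]<20)
    Q=P[m]; print(n,len(Q),"lowest",Q[:,2].min() if len(Q) else "")
    for z in range(int(e[2])-150,int(e[2]),25):
        k=abs(Q[:,2]-z)<13
        if k.sum()>4: print(z,k.sum(),np.median(Q[k],0).round(1))
    cv2.imwrite(f"pics/{n}_{o['t']:.1f}.png",c["image"])
E
python3 stick.py
```

```text
3.6 [ 505.6 -362.2  245.2] 13.651451442621031 29.996774196624756
scene 311 lowest 108.11546511829317
120 52 [ 514.5 -361.1  121.3]
145 58 [ 514.6 -360.8  145.2]
170 62 [ 514.3 -360.5  169.2]
195 68 [ 514.4 -360.4  194.4]
220 67 [ 514.  -360.8  219.3]
top 20 lowest 167.90736847055132
170 8 [ 506.6 -355.7  173. ]
195 12 [ 505.5 -355.1  197.1]
```

Call:
jog_arm(commands=[[-1,[-0.055,-0.345,0],[0,0,0]],[-1,[-0.055,-0.345,0],[0,0,0]],[-1,[-0.055,-0.345,0],[0,0,0]],[-1,[-0.055,-0.345,0],[0,0,0]],[-1,[-0.055,-0.345,0],[0,0,0]],[-1,[-0.055,-0.345,0],[0,0,0]],[-1,[0,0,0],[0,0,0]],[-1,[0,0,0.2],[0,0,0]],[-1,[0,0,0.2],[0,0,0]],[-1,[0,0,0],[0,0,0]]])

```text
t: 4.7
ee_pos: [469.5, -154.1, 199.0]
orientation: [-3.14, 0.001, 0.009]
ft_force: [0.0, -0.2, -0.9]
width: 13.5
grasp_force: 30.0
```

```bash
python3 stick.py
```

```text
4.7 [ 469.5 -154.1  199. ] 13.517676426676358 29.99759316444397
scene 340 lowest 23.966912285926014
73 43 [ 477.2 -154.2   73.1]
98 44 [ 476.5 -154.2   97.4]
123 46 [ 477.3 -154.3  123.6]
148 45 [ 477.9 -154.7  148. ]
173 51 [ 477.6 -154.6  174.7]
top 3 lowest 24.62953968829561
```

Call:
jog_arm(commands=[[-1,[0.02,0,0.1],[0,0,0]],[-1,[0,0,0.1],[0,0,0]],[-1,[0,0,0.1],[0,0,0]],[-1,[0,0,0.1],[0,0,0]],[-1,[0,0,0.03],[0,0,0]],[-1,[0,0,0],[0,0,0]],[-1,[0,0,0],[0,0,0]]])

```text
t: 5.5
ee_pos: [473.6, -154.4, 158.8]
orientation: [3.142, -0.001, 0.0]
ft_force: [0.0, -0.8, 0.1]
width: 13.4
grasp_force: 30.0
```

```bash
python3 stick.py
```

```text
5.5 [ 473.6 -154.4  158.8] 13.429248455063284 29.997545778751373
scene 459 lowest 9.242838689646987
8 60 [ 481.6 -166.9   18. ]
33 236 [ 481.1 -158.5   24.9]
58 37 [ 481.5 -154.7   58.1]
83 42 [ 482.  -154.6   83. ]
108 43 [ 482.  -154.2  109.5]
133 48 [ 481.9 -154.3  132.9]
top 0 lowest
```

Call:
jog_arm(commands=[[-1,[0.08,0,0.02],[0,0,0]],[-1,[0.08,0,0],[0,0,0]],[-1,[0.08,0,0],[0,0,0]],[-1,[0.08,0,0],[0,0,0]],[-1,[-0.0156,-0.0988,0],[0,0,0]],[-1,[-0.0454,-0.0891,0],[0,0,0]],[-1,[-0.0707,-0.0707,0],[0,0,0]],[-1,[-0.0891,-0.0454,0],[0,0,0]],[-1,[-0.0988,-0.0156,0],[0,0,0]]])

```text
t: 6.5
ee_pos: [472.3, -121.6, 156.7]
orientation: [-3.141, -0.0, 0.001]
ft_force: [-0.2, 0.9, 0.5]
width: 13.6
grasp_force: 30.0
```

```bash
cat > beads.py <<'E'
from h import *
o=get_obs();print(o["t"],o["ee_pos"].round(1))
for n in("scene","top"):
    c=get_image(n);P=cloud(c);h=cv2.cvtColor(c["image"],cv2.COLOR_BGR2HSV)
    X=P[...,0];Y=P[...,1];Z=P[...,2]
    m=(np.hypot(X-474,Y+154.5)<85)&(Z<60)&(h[...,1]>110)
    k,l,st,ce=cv2.connectedComponentsWithStats(m.astype(np.uint8))
    for i in range(1,k):
        if st[i,4]>8: print(n,onplane(c,ce[i],24)[0].round(0)[:2],st[i,4],np.median(Z[l==i]).round(0))
    u=c["image"][190:300,190:310] if n=="scene" else c["image"][236:336,330:430]
    cv2.imwrite(f"pics/b_{n}_{o['t']:.1f}.png",cv2.resize(u,(400,400),interpolation=cv2.INTER_CUBIC))
E
python3 beads.py; cd pics; python3 -c "
import cv2,glob,numpy as np
a=[cv2.imread(sorted(glob.glob('b_%s_*'%n))[-1]) for n in('scene','top')];cv2.imwrite('bb1.png',np.hstack(a))"
```

```text
6.5 [ 472.3 -121.6  156.7]
scene [ 464. -117.] 66 36.0
scene [ 450. -140.] 51 24.0
scene [ 464. -180.] 113 24.0
scene [ 499. -109.] 47 24.0
scene [ 505. -171.] 33 25.0
```

View pics/bb1.png

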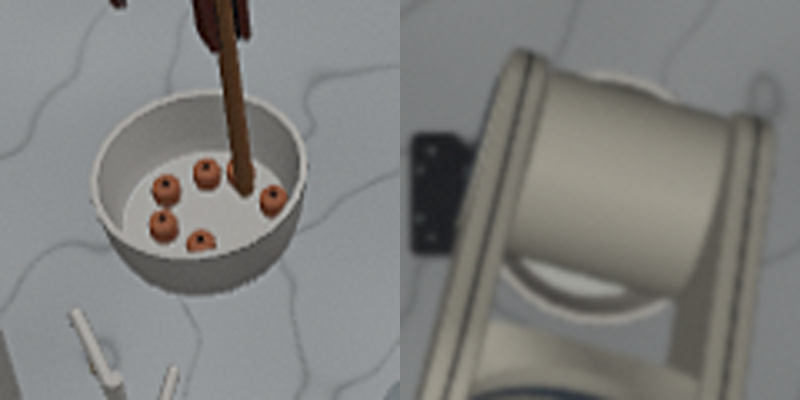

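The scene crop shows the stick among the beads. It has pushed one out to the right (272,200 in the crop), and all the beads are flat on the floor. I carry on round.

Call:
jog_arm(commands=[[-1,[-0.0988,0.0156,0],[0,0,0]],[-1,[-0.0891,0.0454,0],[0,0,0]],[-1,[-0.0707,0.0707,0],[0,0,0]],[-1,[-0.0454,0.0891,0],[0,0,0]],[-1,[-0.0156,0.0988,0],[0,0,0]],[-1,[0.0156,0.0988,0],[0,0,0]],[-1,[0.0454,0.0891,0],[0,0,0]],[-1,[0.0707,0.0707,0],[0,0,0]],[-1,[0.0891,0.0454,0],[0,0,0]],[-1,[0.0988,0.0156,0],[0,0,0]]])

```text
t: 7.6
ee_pos: [474.5, -186.8, 156.6]
orientation: [3.142, -0.002, 0.0]
ft_force: [0.1, 0.3, -0.4]
width: 13.2
grasp_force: 30.0
```

Call:
jog_arm(commands=[[-1,[0.0988,-0.0156,0],[0,0,0]],[-1,[0.0891,-0.0454,0],[0,0,0]],[-1,[0.0707,-0.0707,0],[0,0,0]],[-1,[0.0454,-0.0891,0],[0,0,0]],[-1,[0.0156,-0.0988,0],[0,0,0]],[-1,[-0.0156,-0.0988,0],[0,0,0]],[-1,[-0.0454,-0.0891,0],[0,0,0]],[-1,[-0.0707,-0.0707,0],[0,0,0]]])

```text
t: 8.4
ee_pos: [491.7, -127.4, 156.7]
orientation: [-3.141, 0.0, 0.0]
ft_force: [0.1, 0.0, 0.6]
width: 13.4
grasp_force: 30.0
```

```bash
python3 beads.py; cd pics; python3 -c "
import cv2,glob,numpy as np
a=[cv2.imread(max(glob.glob('b_%s_*'%n),key=lambda s:float(s.split('_')[2][:-4]))) for n in('scene',)];cv2.imwrite('bb2.png',np.hstack(a))"
```

```text
8.4 [ 491.7 -127.4  156.7]
scene [ 471. -122.] 77 29.0
scene [ 432. -162.] 54 24.0
scene [ 499. -108.] 48 25.0
scene [ 454. -196.] 54 24.0
top [ 442. -115.] 30 23.0
top [ 426. -161.] 31 25.0
```

View pics/bb2.png

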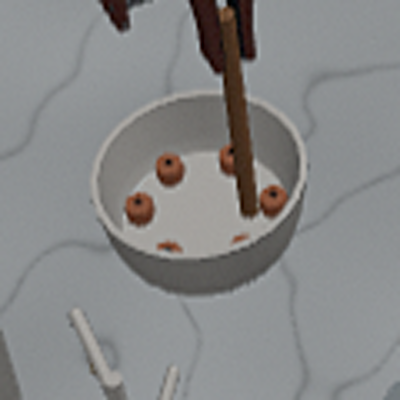

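All six beads have moved outwards. One more pass at about 41 mm radius will drive them clearly round the wall.

Call:
jog_arm(commands=[[-1,[0.055,0.06,0],[0,0,0]],[-1,[0.07,-0.06,0],[0,0,0]],[-1,[-0.099,-0.086,0],[0,0,0]],[-1,[-0.121,-0.051,0],[0,0,0]],[-1,[-0.131,-0.011,0],[0,0,0]],[-1,[-0.128,0.029,0],[0,0,0]],[-1,[-0.112,0.067,0],[0,0,0]]])

```text
t: 9.2
ee_pos: [444.7, -122.8, 156.8]
orientation: [-3.141, 0.001, -0.001]
ft_force: [2.6, 0.4, 0.5]
width: 13.6
grasp_force: 30.0
```

```bash
python3 beads.py
```

```text
9.2 [ 444.7 -122.8  156.8]
scene [ 440. -119.] 70 37.0
scene [ 432. -162.] 52 24.0
scene [ 481. -104.] 52 24.0
scene [ 454. -197.] 54 24.0
top [ 524. -146.] 38 24.0
top [ 504. -197.] 21 23.0
```

Call:
jog_arm(commands=[[-1,[-0.086,0.099,0],[0,0,0]],[-1,[-0.051,0.121,0],[0,0,0]],[-1,[-0.011,0.131,0],[0,0,0]],[-1,[0.029,0.128,0],[0,0,0]],[-1,[0.067,0.112,0],[0,0,0]],[-1,[0.099,0.086,0],[0,0,0]],[-1,[0.121,0.051,0],[0,0,0]],[-1,[0.131,0.011,0],[0,0,0]]])

```text
t: 10.1
ee_pos: [476.5, -197.9, 156.4]
orientation: [3.141, -0.001, -0.001]
ft_force: [0.2, 0.1, -1.5]
width: 13.3
grasp_force: 30.0
```

```bash
python3 beads.py
```

```text
10.1 [ 476.5 -197.9  156.4]
scene [ 433. -132.] 50 23.0
scene [ 481. -104.] 53 23.0
scene [ 472. -198.] 105 27.0
top [ 528. -146.] 20 26.0
top [ 475. -102.] 34 25.0
top [ 427. -130.] 33 26.0
```

Call:
jog_arm(commands=[[-1,[0.128,-0.029,0],[0,0,0]],[-1,[0.112,-0.067,0],[0,0,0]],[-1,[0.086,-0.099,0],[0,0,0]],[-1,[0.051,-0.121,0],[0,0,0]],[-1,[0.011,-0.131,0],[0,0,0]],[-1,[-0.029,-0.128,0],[0,0,0]],[-1,[-0.13,0.05,0],[0,0,0]],[-1,[-0.18,0.1,0],[0,0,0]],[-1,[0,0,-0.15],[0,0,0]],[-1,[0,0,-0.3],[0,0,0]]])

```text
t: 11.2
ee_pos: [477.7, -154.5, 200.4]
orientation: [-3.14, 0.002, 0.006]
ft_force: [0.4, -0.2, 0.7]
width: 13.6
grasp_force: 30.0
```

```bash
python3 beads.py; cd pics; python3 -c "
import cv2,glob,numpy as np
a=[cv2.imread(max(glob.glob('b_%s_*'%n),key=lambda s:float(s.split('_')[2][:-4]))) for n in('scene','top')];cv2.imwrite('bb3.png',np.hstack(a))"
```

```text
11.2 [ 477.7 -154.5  200.4]
scene [ 435. -127.] 26 23.0
scene [ 434. -182.] 48 24.0
scene [ 481. -104.] 53 24.0
scene [ 468. -205.] 48 25.0
top [ 429. -181.] 33 24.0
```

View pics/bb3.png

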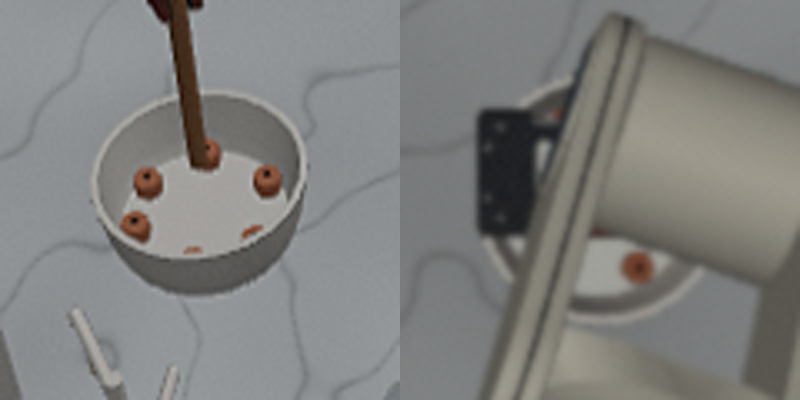

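The picture shows six beads in the bowl, all displaced by roughly 40 mm and none spilled. Next I measure the cup more closely from the first images.

```bash
python3 - <<'E'
from h import *
for n in("top","scene"):
    c=np.load(n+".npy",allow_pickle=True).item();P=cloud(c);X,Y,Z=P[...,0],P[...,1],P[...,2]
    def fit(q):
        q=q[:,:2].astype(float);s=np.linalg.lstsq(np.c_[2*q,np.ones(len(q))],(q**2).sum(1),rcond=None)[0];return s[:2].round(1),np.sqrt(s[2]+s[:2]@s[:2]).round(1),len(q)
    m=(np.hypot(X-478,Y-217)<40)&(Z>80)&(Z<92);print(n,"cup",fit(P[m]),P[m].min(0).round(0),P[m].max(0).round(0))
    m=(np.hypot(X-613,Y-104)<45)&(Z>68)&(Z<95);print("jar lid ext",P[m].min(0).round(0),P[m].max(0).round(0))
    m=(np.hypot(X-613,Y-104)<45)&(Z>111)&(Z<125);print("ball top",np.median(P[m],0))
    m=(np.hypot(X-547,Y-159)<20)&(Z>73);print("post",P[m].mean(0))
E
```

```text
top cup (array([477.7, 217.8]), np.float64(21.0), 93) [456. 196.  80.] [500. 240.  91.]
jar lid ext [581.  75.  68.] [639. 133.  95.]
ball top [609.73740606 103.76865324 117.94433106]
post [545.9688482  158.98254595  77.28091668]
scene cup (array([480.8, 217.7]), np.float64(21.2), 108) [455. 194.  80.] [503. 242.  90.]
jar lid ext [590.  74.  68.] [644. 133.  94.]
ball top [616.28686626 102.51305769 116.77449507]
post [551.2994103  158.02066084  77.34913857]
```

Call:
jog_arm(commands=[[-1,[0,0,-0.35],[0,0,0]],[-1,[0,0,-0.35],[0,0,0]],[-1,[0,-0.25,0],[0,0,0]],[-1,[0,-0.4,0],[0,0,0]],[-1,[0,-0.4,0],[0,0,0]],[-1,[0,-0.4,0],[0,0,0]],[-1,[0,-0.4,0],[0,0,0]],[-1,[0,-0.4,0],[0,0,0]],[-1,[0,-0.4,0],[0,0,0]],[-1,[0,-0.4,0],[0,0,0]]])

```text
t: 12.3
ee_pos: [479.9, 151.5, 271.0]
orientation: [-3.141, 0.001, -0.0]
ft_force: [0.3, -0.0, -0.2]
width: 13.5
grasp_force: 30.0
```

Call:
jog_arm(commands=[[-1,[0,-0.35,0],[0,0,0]],[-1,[-0.01,-0.31,0],[0,0,0]],[-1,[0,0,0],[0,0,0]],[-1,[0,0,0.15],[0,0,0]],[-1,[0,0,0.1],[0,0,0]],[-1,[0,0,0],[0,0,0]]])

```text
t: 12.9
ee_pos: [478.5, 215.0, 244.8]
orientation: [3.14, -0.002, -0.005]
ft_force: [-0.3, -1.0, -0.2]
width: 13.2
grasp_force: 30.0
```

```bash
python3 stick.py; python3 -c "
import cv2
a=cv2.imread('pics/scene_12.9.png');print(a is None)
cv2.imwrite('pics/c1.png',cv2.resize(a[90:260,300:440],None,fx=3.5,fy=3.5,interpolation=cv2.INTER_CUBIC))"; ls pics
```

```text
12.9 [478.5 215.  244.8] 13.163391586685059 29.998981654644012
scene 211 lowest 109.28410527600113
119 31 [479.8 212.7 119.8]
144 43 [481.  212.3 143.6]
169 44 [481.9 212.4 169.5]
194 47 [482.2 212.3 194.5]
219 44 [484.  212.3 218.2]
top 19 lowest 123.99573951469665
144 10 [471.9 210.7 143.3]
169 8 [475.9 210.3 169.8]
False
b_scene_10.1.png
b_scene_11.2.png
b_scene_6.5.png
b_scene_8.4.png
b_scene_9.2.png
b_top_10.1.png
b_top_11.2.png
b_top_6.5.png
b_top_8.4.png
b_top_9.2.png
bb1.png
bb2.png
bb3.png
c1.png
crop.png
scene0.png
scene_12.9.png
scene_3.6.png
scene_4.7.png
scene_5.5.png
top0.png
top_12.9.png
top_3.6.png
top_4.7.png
top_5.5.png
```

The stick leans about 2°, with its tip roughly 6 mm towards the robot relative to the cup. I correct that and then descend.

Call:
jog_arm(commands=[[-1,[0.06,-0.01,0],[0,0,0]],[-1,[0,0,0.1],[0,0,0]],[-1,[0,0,0.1],[0,0,0]],[-1,[0,0,0.1],[0,0,0]],[-1,[0,0,0],[0,0,0]]])

```text
t: 13.5
ee_pos: [484.5, 216.8, 214.6]
orientation: [3.14, -0.001, -0.005]
ft_force: [-0.6, -0.7, 0.1]
width: 13.4
grasp_force: 30.0
```

```bash
python3 stick.py; python3 -c "
import cv2
a=cv2.imread('pics/scene_13.4.png')
cv2.imwrite('pics/c1.png',cv2.resize(a[90:260,300:440],None,fx=3.5,fy=3.5,interpolation=cv2.INTER_CUBIC))"
```

```text
13.5 [484.5 216.8 214.6] 13.447441575244577 29.998989701271057
scene 197 lowest 80.90520903465938
89 30 [486.7 215.3  91.3]
114 36 [486.7 214.1 114.5]
139 42 [487.7 214.7 138.7]
164 43 [488.7 214.  163.4]
189 44 [490.1 214.1 189.1]
top 15 lowest 91.7305912366287
114 6 [480.9 211.9 115.1]
139 6 [481.6 211.7 134.8][ WARN:0@0.006] global loadsave.cpp:275 findDecoder imread_('pics/scene_13.4.png'): can't open/read file: check file path/integrity
Traceback (most recent call last):
TypeError: 'NoneType' object is not subscriptable
```

View pics/c1.png

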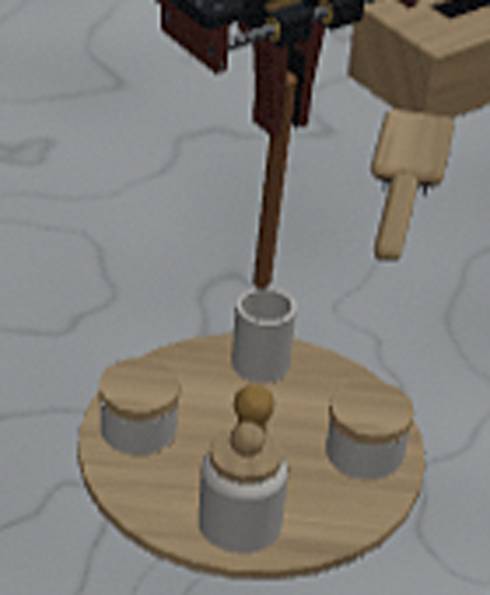

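That view is the earlier one, with the tip above the cup. The new numbers put the tip at (481, 219) against a cup centre of (481, 218), so I go in.

Call:
jog_arm(commands=[[-1,[0,0,0.1],[0,0,0]],[-1,[0,0,0.1],[0,0,0]],[-1,[0,0,0.1],[0,0,0]],[-1,[0,0,0],[0,0,0]]])

```text
t: 14.0
ee_pos: [484.6, 216.9, 184.9]
orientation: [3.14, -0.001, -0.005]
ft_force: [0.0, 0.1, -1.4]
width: 13.6
grasp_force: 30.0
```

```bash
cat > car.py <<'E'
from h import *
o=get_obs();e=o["ee_pos"];print(o["t"],e.round(1),o["ft_force"].round(1))
C={"scene":np.array([549,158.7]),"top":np.array([546.2,159.4])}
for n in("scene","top"):
    c=get_image(n);P=cloud(c);X,Y,Z=P[...,0],P[...,1],P[...,2];r=np.hypot(X-C[n][0],Y-C[n][1])
    h=cv2.cvtColor(c["image"],cv2.COLOR_BGR2HSV)
    m=(c["z_map"]>0)&(r<125)&(r>55)&(Z>100)&(Z<123)&(np.hypot(X-e[0],Y-e[1])>45)
    if m.sum()>4: d=np.median(P[m],0); print(n,"ball",d.round(1),m.sum(),"ang",np.arctan2(d[1]-C[n][1],d[0]-C[n][0]).round(3))
    m=(c["z_map"]>0)&(r<125)&(r>60)&(Z>80)&(Z<91)&(np.hypot(X-e[0],Y-e[1])<70)&(h[...,1]<60)
    if m.sum()>25:
        q=P[m][:,:2].astype(float);s=np.linalg.lstsq(np.c_[2*q,np.ones(len(q))],(q**2).sum(1),rcond=None)[0]
        print(n,"cup",s[:2].round(1),m.sum(),"rad",np.sqrt(s[2]+s[:2]@s[:2]).round(1),"ang",np.arctan2(s[1]-C[n][1],s[0]-C[n][0]).round(3))
    cv2.imwrite(f"pics/car_{n}.png",cv2.resize(c["image"][90:260,300:440],None,fx=3.5,fy=3.5,interpolation=cv2.INTER_CUBIC) if n=="scene" else c["image"])
E
python3 car.py
```

```text
14.0 [484.6 216.9 184.9] [ 0.   0.1 -1.4]
scene ball [619.7 100.1 109.9] 128 ang -0.692
scene cup [480.8 218.1] 90 rad 21.2 ang 2.425
top ball [609.4 102.8 105. ] 145 ang -0.73
```

Call:
jog_arm(commands=[[-1,[0.07,-0.072,0],[0,0,0]],[-1,[0.077,-0.064,0],[0,0,0]],[-1,[0.084,-0.055,0],[0,0,0]],[-1,[0.09,-0.045,0],[0,0,0]],[-1,[0.094,-0.035,0],[0,0,0]],[-1,[0.098,-0.024,0],[0,0,0]],[-1,[0,0,0],[0,0,0]]])

```text
t: 14.8
ee_pos: [538.7, 247.2, 186.7]
orientation: [-3.141, 0.001, -0.002]
ft_force: [-0.7, -0.1, -1.1]
width: 13.4
grasp_force: 30.0
```

```bash
python3 car.py;python3 stick.py
```

```text
14.8 [538.7 247.2 186.7] [-0.7 -0.1 -1.1]
scene ball [569.1  73.2 110.2] 118 ang -1.34
scene cup [532.8 247.7] 97 rad 20.4 ang 1.75
top ball [560.3  74.9 103.3] 163 ang -1.406
14.9 [537.2 246.7 186.5] 13.305671891364888 29.999603033065796
scene 309 lowest 22.916314930948715
36 150 [553.5 241.3  27.4]
86 30 [539.8 243.6  89.5]
111 40 [540.8 244.4 111.6]
136 41 [541.5 243.7 135.5]
161 44 [542.3 243.9 161.4]
top 127 lowest 19.339866313584707
36 112 [510.6 244.4  26.6]
```

Call:
jog_arm(commands=[[-1,[0.1,-0.013,0],[0,0,0]],[-1,[0.1,-0.002,0],[0,0,0]],[-1,[0.1,0.009,0],[0,0,0]],[-1,[0.098,0.02,0],[0,0,0]],[-1,[0.096,0.031,0],[0,0,0]],[-1,[0.092,0.042,0],[0,0,0]],[-1,[0.086,0.052,0],[0,0,0]],[-1,[0.08,0.061,0],[0,0,0]],[-1,[0,0,0],[0,0,0]]])

```text
t: 15.9
ee_pos: [613.6, 225.8, 186.7]
orientation: [-3.141, 0.003, -0.002]
ft_force: [0.3, 0.4, -0.5]
width: 13.5
grasp_force: 30.0
```

```bash
python3 car.py;python3 stick.py
```

```text
15.9 [613.6 225.8 186.7] [ 0.3  0.4 -0.5]
scene ball [501.8  90.  110.8] 107 ang -2.174
scene cup [605.7 229.1] 110 rad 20.6 ang 0.893
top ball [492.5  92.7 105.7] 148 ang -2.248
16.0 [612.6 226.5 186.7] 13.600112114603945 29.999727308750153
scene 355 lowest 23.25278209179612
36 191 [627.1 218.1  27. ]
86 27 [614.5 223.5  92.2]
111 42 [615.8 222.8 110. ]
136 48 [616.5 223.4 135.1]
161 47 [616.8 223.  160.2]
top 146 lowest 19.4472081771562
36 128 [599.3 208.3  27.4]
```

Call:
jog_arm(commands=[[-1,[0.073,0.069,0],[0,0,0]],[-1,[0.065,0.077,0],[0,0,0]],[-1,[0.056,0.084,0],[0,0,0]],[-1,[0.046,0.089,0],[0,0,0]],[-1,[0.036,0.094,0],[0,0,0]],[-1,[0.025,0.097,0],[0,0,0]],[-1,[0.014,0.1,0],[0,0,0]],[-1,[0,0,0],[0,0,0]],[-1,[0,0,0],[0,0,0]]])

```text
t: 17.0
ee_pos: [644.3, 165.3, 187.0]
orientation: [-3.142, 0.002, -0.002]
ft_force: [0.7, -0.0, -0.2]
width: 13.3
grasp_force: 30.0
```

```bash
python3 car.py;python3 stick.py
```

```text
17.0 [644.3 165.3 187. ] [ 0.7 -0.  -0.2]
scene ball [469.6 141.7 111.1] 99 ang -2.931
scene cup [638.1 174.6] 117 rad 20.7 ang 0.177
17.1 [644.1 166.2 187. ] 13.785662781553087 29.999206066131592
scene 403 lowest 19.57916101883052
37 218 [656.5 154.8  27.2]
87 17 [646.7 165.1  94.4]
112 48 [647.2 163.2 111.2]
137 49 [647.7 163.1 137.2]
162 54 [648.7 163.6 162.9]
top 90 lowest 20.72784683303894
37 73 [636.4 138.7  26.8]
```

Call:
jog_arm(commands=[[-1,[0.002,0.08,0],[0,0,0]],[-1,[-0.006,0.07,0],[0,0,0]],[-1,[0,0,0],[0,0,0]],[-1,[0,0,0],[0,0,0]],[-1,[0,0,0],[0,0,0]],[-1,[0,0,0],[0,0,0]]])

```text
t: 17.8
ee_pos: [643.4, 150.8, 186.7]
orientation: [-3.142, 0.001, -0.0]
ft_force: [0.5, 1.1, -0.7]
width: 13.4
grasp_force: 30.0
```

```bash
python3 car.py;python3 stick.py;python3 car.py
```

```text
17.8 [643.4 150.8 186.7] [ 0.5  1.1 -0.7]
scene ball [470.9 153.2 111.1] 97 ang -3.071
scene cup [639.1 162.8] 113 rad 20.7 ang 0.045
17.9 [643.3 150.9 186.7] 13.358899961334746 29.999504685401917
scene 411 lowest 19.452243409889093
36 239 [655.6 137.6  27.1]
86 20 [645.4 148.6  94.6]
111 43 [645.7 148.2 112.5]
136 46 [647.6 147.7 135.4]
161 50 [647.5 148.6 161.9]
top 63 lowest 21.318342789577628
36 56 [638.5 120.1  27.8]
18.0 [643.3 150.9 186.7] [ 0.5  1.3 -0.4]
scene ball [469.8 151.5 110.3] 94 ang -3.051
scene cup [639.1 163. ] 116 rad 20.9 ang 0.047
```

View pics/car_scene.png

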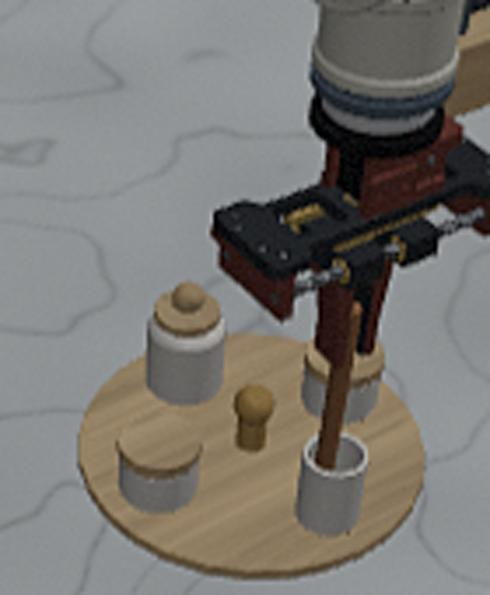

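The cup at the back holds the stick, and the ball jar is nearly at the front. It is about 0.045 rad short, which is 4 mm more.

Call:
jog_arm(commands=[[-1,[-0.004,0.04,0],[0,0,0]],[-1,[0,0,0],[0,0,0]],[-1,[0,0,0],[0,0,0]],[-1,[0,0,0],[0,0,0]],[-1,[0,0,0],[0,0,0]],[-1,[0,0,0],[0,0,0]],[-1,[0,0,0],[0,0,0]],[-1,[0,0,0],[0,0,0]]])

```text
t: 18.9
ee_pos: [642.8, 146.7, 186.6]
orientation: [-3.142, 0.001, 0.0]
ft_force: [0.2, 0.3, -0.7]
width: 13.6
grasp_force: 30.0
```

```bash
python3 car.py;python3 car.py; python3 beads.py
```

```text
18.9 [642.8 146.7 186.6] [ 0.2  0.3 -0.7]
scene ball [470.2 157.  111.2] 90 ang -3.121
scene cup [639.3 158.8] 111 rad 20.6 ang 0.001
19.0 [642.9 146.8 186.6] [-0.5  0.6 -0.5]
scene ball [469.  156.9 110.2] 101 ang -3.119
scene cup [639. 159.] 113 rad 20.8 ang 0.003
19.1 [642.9 146.8 186.7]
scene [ 433. -132.] 50 24.0
scene [ 435. -182.] 50 24.0
scene [ 481. -104.] 52 24.0
scene [ 468. -205.] 46 25.0
top [ 522. -135.] 37 24.0
top [ 516. -183.] 35 25.0
top [ 475. -102.] 34 24.0
top [ 463. -206.] 35 25.0
top [ 427. -130.] 34 24.0
top [ 429. -180.] 34 24.0
```

```bash
python3 -c "
from workcell import close_job;print(close_job())"
```

```text
the job is handed in; nothing more can be done
None
```

I handed the job in at about 19 s: the beads are stirred (each moved about 40 mm, all six still in the bowl), and the stick in the cup is holding the turntable still with the ball-topped jar at the front, within about 0.01 rad by camera.

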